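Index the stone swivel table one hole over

TASK

The marble strip clamped on the swivel table is due for its next mitre: set the table over to the yellow hole, one hole along. Hook a fingertip under the red pull ring, lift the spring pin out of its hole, swing the arm across and let the pin drop fully home in the hole ringed with yellow paint, not in the blue one. Hook the ring gently without squeezing it, and leave the other things on the bench where they are.

Things in the scene. Friction and masses are not known exactly. Their poses are not given: they have to be found in the camera images.
- swivel_base: green cast base of a swivel table, bolted to the bench, with a steel quadrant plate on the robot's side, top face 57 mm above the bench. Origin on the vertical pivot axis at bench height, x axis level from the middle hole to the pivot, z up. Five index holes, 11 mm wide, 190 mm from the pivot and 15 degrees (about 50 mm) apart; the plate reaches 165 to 215 mm from the pivot
- table_center (a point): pivot axis at the top of the round aluminium table (230 mm across, 71 mm above the bench) that turns on the base, with a marble strip clamped on it (clamp knobs up to 126 mm above the bench). Fixed to the table is the arm: a bar 34 mm wide that reaches towards the robot over the quadrant to 215 mm from the pivot, its top 77 mm above the bench. x along the arm towards and past the pivot, z up
- swing_arm (a joint): angle in rad of the arm about the pivot: 0 in the middle hole, where it starts (within 0.003), +-0.262 in the next holes; positive is counter-clockwise from above (the arm's free end goes to the base's -y side). A stiff bearing: about 2 N at the ring moves it and it stays where left. With the pin home it has only about 5 mrad of play either way
- index_pin (a joint): lift in m of the spring pin with its red ring, one rigid piece that moves only up and down in the arm's end: 0 fully home in a hole, 0.008 when its round nose just clears the plate or rests on it between holes, stop at 0.020. The spring and weight press it down with about 6 N at 0, 10 N at the stop. Let go over a hole it snaps home, also from up to 3 mm off-centre
- pin_nose (a point): lower end of the 9 mm pin, on its axis, 190 mm from the pivot; 49 mm above the bench when home (8 mm down in the hole). The pin stands in a steel sleeve on the arm, 26 mm across (33 at the foot), up to 103 mm above the bench, and wears a dark collar 21 mm across up to 118 mm
- ring_center (a point): centre of the red pull ring on top of the pin (inner width 44 mm, wire 5 mm): 17 mm nearer the pivot than the pin axis, 139 mm above the bench when home. The ring's plane rises at 45 degrees from the pin towards the pivot: a fingertip pointing down and towards the pivot goes through it, with over 45 mm free below, down to the arm. x along the arm towards the pivot, z up
- ring_top (a point): middle of the ring's upper wire (its centre line), the part to hook under: 35 mm nearer the pivot than the pin axis, 156 mm above the bench when the pin is home
- yellow_mark: yellow painted ring, 25 mm across, round one of the two holes next to the middle one; origin at the centre of that hole's mouth, on the plate
- blue_mark: blue painted ring, 25 mm across, round the hole on the other side; origin at the centre of that hole's mouth, on the plate
- rubbing_stone: grey abrasive rubbing stone, a block 110 x 50 x 35 mm; origin at the centre of its underside
- cup_wheel: dark steel cup grinding wheel lying mouth up, 100 mm across, 34 mm high; origin at the centre of its underside
- spanner: flat steel spanner 190 mm long, 8 mm thick, lying on the bench in front of the quadrant; origin at mid-length on its underside, x axis along it
- offcut: marble offcut 90 x 60 x 20 mm; origin at the centre of its underside
- foam_pad: round yellow foam polishing pad with a black backing and a steel boss, 100 mm across, 36 mm high; origin at the centre of its underside
- solvent_can: upright blue tin 65 x 100 x 184 mm with a white cap; origin at the centre of its underside
- polish_bottle: upright blue bottle, 68 mm across, 190 mm high; origin at the centre of its underside

How it is judged:
By the outcome, as a careful person would: the job done as asked, in the order asked, and still so for the second after the job is handed in, with the robot touching nothing.
It also fails if it takes over 40 s, if anything falls off the work surface, if the arm or the gripper's body presses on something with over 40 N, if the wrist force passes 120 N, or if a joint passes its speed limit or range.

ROBOT

A 6-joint arm with a two-finger parallel gripper is mounted at the origin on the work surface. World frame = base frame: x ahead of the robot, y to its left, z up, the work surface at z = 0. Lengths are in m, angles in degrees, forces in N, time in s.
With the tool pointing down it reaches from about 0.35 to 0.975 m from the base axis. Payload 17.4 kg.
Tool frame: the origin (TCP) lies at the very end of the fingers, on their centre line; the grasp point (between the pads) lies 19 mm behind it (arm.grasp_offset is the distance from the TCP to the grasp point, in m); z points along the fingers, y is the line along which they close (so a half turn about z gives the same grasp; the last joint's range is limited). The gripper opens to 85 mm and grips with 20 to 120 N. Pads are 22 mm wide; open, the fingers measure 114 mm over their backs; the gripper's body (76 mm by 85 mm) begins 54 mm behind the grasp point. The pads swing forward as they close: fully open they stand 13 mm farther back than shut.
Start: joints at [73.235, 6.646, 82.598, -0, 90.757, -2.166], TCP at [0.17, 0.653, 0.231] pointing down, gripper open.
Joint ranges: [-162.19, 162.19], [-47.58, 125.68], [4.15, 143.07], [-65.23, 245.23], [0.69, 171.88], [-170.13, 170.13]. Speed limits (degrees/s): [108.29, 108.29, 127.2, 180, 180, 180].

INTERFACE

Orientations are given as [roll, pitch, yaw] about the fixed x, y, z axes, in that order (R = Rz(yaw) Ry(pitch) Rx(roll)).
In Python, from bench import arm, optics, order gives the robot as it stands.
- The arm moves only by the tool send_rows, never from a script. Its argument "steps" is a list of rows, each a list of 3 entries, a list of its own where there are three numbers: the turn, a rotation vector about the tool's x, y, z in rad, then the shift along the tool's x, y, z in m, then the opening in per cent of the stroke, from 0 (shut) to 100 (fully open). In form: [[[ax, ay, az], [tx, ty, tz], gripper], ...]. A call has 1 to 8 rows; each row shifts and turns the commanded pose from where the row before left it, along the tool's axes as they then stand; what a row does not reach is not made up. A row lasts 1/12 s, in which the tool goes at most 41.7 mm and 7.16 degrees, less where a joint would pass 70% of its speed; a pose out of reach is approached as far as the arm can. A call with a gripper value outside its range is refused whole. The fingers move at their own pace and stop on an object; "grip_force" is the grip in N (left out, the last holds). Time passes only in rows, so rows that do not move let the fingers close. It gives the time, the measured TCP pose, the force, the opening and the grip force at its end, in the units of the state.
- arm.read_state(): the state, without advancing time (a new reading comes with each control period).
- optics.snapshot(name): name is "side" or "top" or "wrist"; returns (picture, depth): 400x640x3 uint8, blue, green, red; 400x640 float32, m along the optical axis (not along the pixel's ray), 0 where there is no reading.
- optics.get_calibration(name): a dict with "camera_matrix" (3x3 intrinsics, pixels), "position" and "rotation" of the camera in the world. Camera axes: x right, y down, z forward; pixel columns grow to the right and rows downward; lengths in m; the calibration is good to about 2 mm. A picture is of the moment at which its call begins: read the wrist's pose just before it. get_calibration takes no time and is no camera call; for the wrist camera it gives the pose at the moment of the call.
- order.sign_off(): hands the job in; it is judged then, once.
The state is a dict: "t": time; "qpos": joint angles; "joint_vel": joint speeds; "joint_efforts": joint torques, N m; "tool_pos": TCP position; "orientation": TCP orientation; "contact_force": force on the tool from outside, world axes, zero at the start; "ft_torque": the same for the moment, N m; "finger_gap": finger opening in m; "gripper_force": force on a finger pad.
Only numpy, scipy, OpenCV 4.12 (cv2) and the standard library are available. Lean on these libraries where they do the work, as an engineer would, in place of code of your own. Each camera call takes 0.05 s, during which the arm holds its last target. There are 200 camera calls.

## Working session

There is one attempt and no reset: what is moved stays moved. The work goes in short steps, Python scripts to look and compute and a tool call to move; the robot and the scene stay as the last step left them, time stands still between calls to the robot, and variables do not carry over. Pictures are saved under pics/ and viewed, at most 10 in all, crops included, and the job is handed in when it is done.

Besides the shell and the picture viewer there is one more tool, called after "Request:" by a JSON object that holds its "method" and its "body", one argument or row to a line. send_rows: Moves the arm, as the interface text tells. Its arguments: {"type":"object","properties":{"steps":{"type":"array","items":{"type":"array"}},"grip_force":{"type":"number"}},"required":["steps"]}

```bash
mkdir -p pics
cat > h.py <<'E'
import numpy as np,cv2
from bench import arm,optics,order
def snap(n,f=None):
    c=optics.get_calibration(n); p,d=optics.snapshot(n)
    if f: cv2.imwrite('pics/'+f,p)
    return p,d,np.array(c['camera_matrix']),np.array(c['position']),np.array(c['rotation'])
def ray(u,v,K,P,R,z):
    d=R@np.linalg.inv(K)@[u,v,1.]; return P+d*(z-P[2])/d[2]
def cloud(d,K,P,R):
    v,u=np.mgrid[:d.shape[0],:d.shape[1]]
    c=np.stack([(u-K[0,2])/K[0,0]*d,(v-K[1,2])/K[1,1]*d,d],-1)
    return c@R.T+P
E
python3 - <<'E'
from h import *
s=arm.read_state();print(s)
for n in('top','side'):
    p,d,K,P,R=snap(n,n+'1.png'); print(n,P,R.tolist(),K.tolist())
    np.savez('pics/'+n,p=p,d=d,K=K,P=P,R=R)
E
```

```text
{'t': 0.0, 'qpos': array([ 7.32346867e+01,  6.67410283e+00,  8.26369726e+01, -1.07436176e-03,
        9.07559770e+01, -2.16534040e+00]), 'joint_vel': array([-0.03725752, -0.08622751, -0.04568537, -0.07865609,  0.06448912,
        0.10800014]), 'joint_efforts': array([ 2.17286739e-03, -7.31997299e+01, -6.32521033e+01,  1.83019729e-04,
        6.00249608e-03, -1.73033266e-05]), 'tool_pos': array([0.17009876, 0.65301346, 0.23054913]), 'orientation': array([-1.79932955e+02, -1.45994736e-03,  1.65400013e+02]), 'contact_force': array([-0.06756905,  0.33649713,  0.82056468]), 'ft_torque': array([0.00450853, 0.09688865, 0.02040084]), 'gripper_force': 0.0, 'finger_gap': 0.08525367087603163}
top [ 0.34736022 -0.00738556  1.23996066] [-170.76029197663024, -1.0613800398675115, -89.0171945403622] [[395.61525240158886, 0.0, 320.19784670996836], [0.0, 395.61525240158886, 199.691348868885], [0.0, 0.0, 1.0]]
side [ 0.36131333 -0.8192928   1.04560713] [-138.44680585719868, -1.0191294751320121, -9.879933001140392] [[366.4398972009562, 0.0, 322.58722217875186], [0.0, 366.4398972009562, 204.9921238523762], [0.0, 0.0, 1.0]]
```

View pics/top1.png

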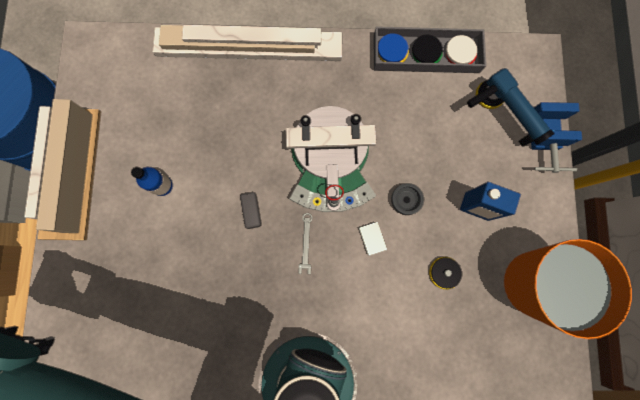

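View pics/side1.png

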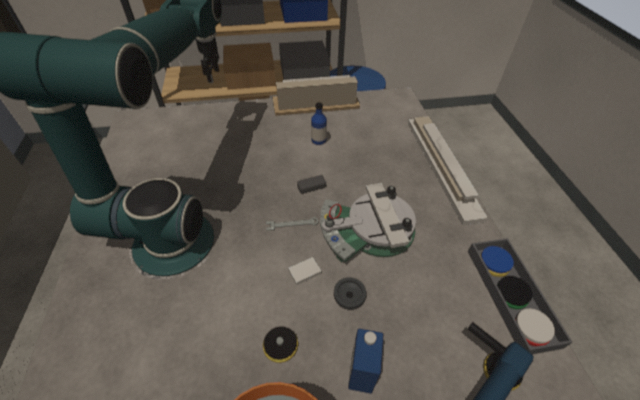

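The top view shows the red ring at about (333,193), the yellow hole at (317,201), which is left or +y, and the blue hole at (348,201). Next I turn these into positions.

```bash
cat >> h.py <<'E'
from scipy.spatial.transform import Rotation as Ro
_s=snap
def snap(n,f=None):
    p,d,K,P,R=_s(n,f); R=np.array(R)
    return p,d,K,P,(R if R.shape==(3,3) else Ro.from_euler('xyz',R,degrees=True).as_matrix())
def masks(p):
    h=cv2.cvtColor(p,cv2.COLOR_BGR2HSV); H,S,V=h[...,0],h[...,1],h[...,2]
    return dict(red=((H<8)|(H>172))&(S>140)&(V>60),yel=(H>20)&(H<35)&(S>140)&(V>90),blue=(H>100)&(H<125)&(S>130)&(V>60),green=(H>65)&(H<90)&(S>90))
E
python3 - <<'E'
from h import *
for n in('top','side'):
    z=np.load(f'pics/{n}.npz');p,d,K,P=[z[k] for k in'pdKP'];R=Ro.from_euler('xyz',z['R'],degrees=True).as_matrix()
    C=cloud(d,K,P,R)
    near=(np.hypot(C[...,0]-.40,C[...,1]+.03)<.2)&(C[...,2]>.03)
    for k,m in masks(p).items():
        q=C[m&near]; v,u=np.nonzero(m&near)
        if len(u):
            print(n,k,len(u),u.min(),u.max(),v.min(),v.max(),'uv',u.mean().round(1),v.mean().round(1),'med',np.median(q,0).round(4),'min',q.min(0).round(3),'max',q.max(0).round(3),'ray57',ray(u.mean(),v.mean(),K,P,R,.0575).round(4),'ray139',ray(u.mean(),v.mean(),K,P,R,.139).round(4))
    if n=='top':
        # table disk at z~.071
        for zc in(.071,.0):
            print(zc,[ray(u,v,K,P,R,zc).round(3) for u,v in[(332,107),(290,145),(371,145),(333,193)]])
    x0,y0=(255,90) if n=='top' else (290,170)
    cv2.imwrite(f'pics/{n}c.png',cv2.resize(p[y0:y0+130,x0:x0+150],None,fx=4,fy=4,interpolation=2))
E
```

```text
top red 71 325 343 185 200 uv 333.4 192.3 med [ 0.5497 -0.0595  0.1395] min [ 0.53  -0.089  0.047] max [ 0.579 -0.038  0.16 ] ray57 [ 0.5637 -0.0656  0.0575] ray139 [ 0.5488 -0.0616  0.139 ]
top yel 42 313 320 197 205 uv 316.7 201.1 med [ 0.5352 -0.0162  0.0575] min [ 0.524 -0.026  0.048] max [ 0.549 -0.004  0.063] ray57 [ 0.5354 -0.0155  0.0575] ray139 [ 0.5225 -0.015   0.139 ]
top blue 58 5 581 42 208 uv 324.8 161.5 med [ 0.5315 -0.1042  0.0613] min [ 0.347 -0.122  0.044] max [ 0.551 -0.007  1.24 ] ray57 [ 0.6595 -0.0381  0.0575] ray139 [ 0.6379 -0.036   0.139 ]
top green 259 0 359 173 397 uv 306.2 198.7 med [ 0.5815 -0.0158  0.0453] min [ 0.347 -0.12   0.038] max [0.6   0.034 1.24 ] ray57 [0.5423 0.0165 0.0575] ray139 [0.5288 0.0149 0.139 ]
0.071 [array([ 0.831, -0.058,  0.071]), array([0.705, 0.069, 0.071]), array([ 0.711, -0.179,  0.071]), array([ 0.559, -0.064,  0.071])]
0.0 [array([ 0.86 , -0.061,  0.   ]), array([0.727, 0.074, 0.   ]), array([ 0.733, -0.189,  0.   ]), array([ 0.572, -0.067,  0.   ])]
side red 10 329 341 206 216 uv 336.9 210.5 med [ 0.564  -0.0712  0.1568] min [ 0.53  -0.08   0.128] max [ 0.568 -0.062  0.16 ] ray57 [0.5748 0.0069 0.0575] ray139 [ 0.5572 -0.0612  0.139 ]
side yel 1 325 325 216 216 uv 325.0 216.0 med [ 0.5276 -0.0155  0.0623] min [ 0.528 -0.015  0.062] max [ 0.528 -0.015  0.062] ray57 [ 0.5284 -0.0115  0.0575] ray139 [ 0.5147 -0.0781  0.139 ]
```

View pics/topc.png

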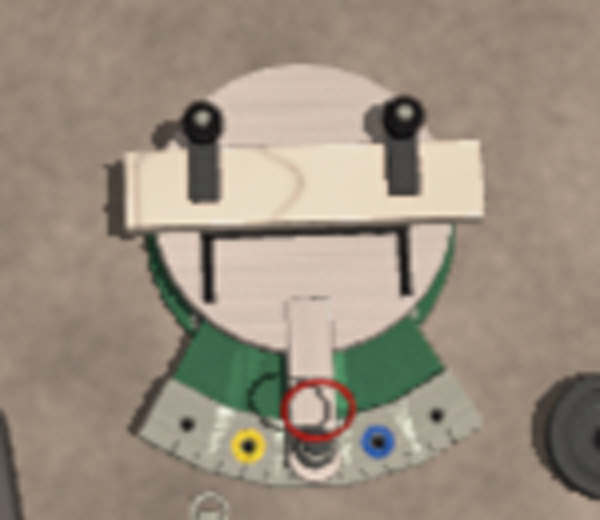

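The crop shows the arm lined up on the middle hole, with yellow at (248,446) and blue at (378,442) in crop pixels. I'll move to a hover with the fingers shut, then look from nearer.

Request:
{"method": "send_rows", "body": {
  "steps": [
    [[0, 0, -0.085], [0, 0, -0.01], 0],
    [[0, 0, -0.085], [0, 0, -0.02], 0],
    [[0, 0, -0.085], [0, 0, -0.02], 0],
    [[0, 0, 0], [-0.014, -0.03, -0.001], 0],
    [[0, 0, 0], [-0.014, -0.03, -0.001], 0],
    [[0, 0, 0], [-0.014, -0.03, -0.001], 0],
    [[0, 0, 0], [-0.014, -0.03, -0.001], 0],
    [[0, 0, 0], [-0.014, -0.03, -0.001], 0]
  ]
}}

```text
t: 0.77
tool_pos: [0.2404, 0.5017, 0.2859]
orientation: [-180.0, -0.0, -180.0]
contact_force: [1.0, 0.3, -0.4]
finger_gap: 0.0
gripper_force: 0.0
```

Request:
{"method": "send_rows", "body": {
  "steps": [
    [[0, 0, 0], [-0.014, -0.03, -0.001], 0],
    [[0, 0, 0], [-0.014, -0.03, -0.001], 0],
    [[0, 0, 0], [-0.014, -0.03, -0.001], 0],
    [[0, 0, 0], [-0.014, -0.03, -0.001], 0],
    [[0, 0, 0], [-0.014, -0.03, -0.001], 0],
    [[0, 0, 0], [-0.014, -0.03, -0.001], 0],
    [[0, 0, 0], [-0.014, -0.03, -0.001], 0],
    [[0, 0, 0], [-0.014, -0.03, -0.001], 0]
  ]
}}

```text
t: 1.43
tool_pos: [0.3524, 0.2617, 0.2942]
orientation: [180.0, 0.0, -180.0]
contact_force: [0.5, 0.0, -0.1]
finger_gap: 0.0
gripper_force: 0.0
```

Request:
{"method": "send_rows", "body": {
  "steps": [
    [[0, 0, 0], [-0.014, -0.03, -0.001], 0],
    [[0, 0, 0], [-0.014, -0.03, -0.001], 0],
    [[0, 0, 0], [-0.014, -0.03, -0.001], 0],
    [[0, 0, 0], [-0.014, -0.03, -0.001], 0],
    [[0, 0, 0], [-0.014, -0.03, -0.001], 0],
    [[0, 0, 0], [-0.014, -0.03, -0.001], 0],
    [[0, 0, 0], [-0.014, -0.03, -0.001], 0],
    [[0, 0, 0], [-0.014, -0.03, -0.001], 0]
  ]
}}

```text
t: 2.1
tool_pos: [0.4645, 0.0215, 0.3023]
orientation: [180.0, 0.0, -180.0]
contact_force: [0.7, 0.3, -0.5]
finger_gap: 0.0001
gripper_force: 0.0
```

Request:
{"method": "send_rows", "body": {
  "steps": [
    [[0, 0, 0], [-0.014, -0.03, -0.001], 0],
    [[0, 0, 0], [-0.014, -0.03, -0.001], 0],
    [[0, 0, 0], [-0.014, -0.03, -0.001], 0],
    [[0, 0, 0], [0, 0, 0], 0],
    [[0, 0, 0], [0, 0, 0], 0]
  ]
}}

```text
t: 2.52
tool_pos: [0.5065, -0.068, 0.3046]
orientation: [180.0, -0.1, 179.9]
contact_force: [0.7, 0.2, 0.8]
finger_gap: -0.0003
gripper_force: 0.0
```

Run:
```python
from h import *
s=arm.read_state();print(s['t'],s['qpos'].round(1),s['tool_pos'].round(4),s['orientation'].round(2),s['finger_gap'])
p,d,K,P,R=snap('wrist','w1.png');np.savez('pics/w1',p=p,d=d,K=K,P=P,R=R)
print(P,R.round(3).tolist(),K[0,0])
z=np.load('pics/top.npz');print(ray(349.5,200.5,z['K'],z['P'],Ro.from_euler('xyz',z['R'],degrees=True).as_matrix(),.0575))
```

```text
2.5167 [ -10.5  -14.4   95.9    0.    98.6 -100.4] [ 0.5065 -0.068   0.3046] [ 1.7998e+02 -8.0000e-02  1.7987e+02] -0.00029196608612591993
[ 0.43880917 -0.06723995  0.44682967] [[0.002, 0.964, 0.267], [1.0, -0.003, 0.0], [0.001, 0.267, -0.964]] 358.9016530944584
[ 0.53940679 -0.11487182  0.0575    ]
```

View pics/w1.png

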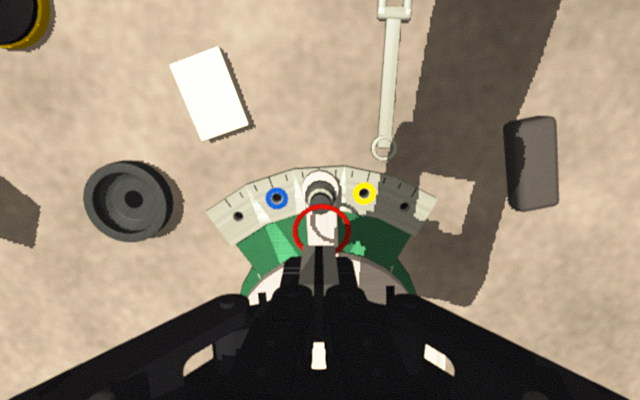

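The wrist view shows yellow at (365,194), blue at (277,198), and the red ring centred near (322,231). I'll compute the base geometry from the marks.

```bash
cat > g.py <<'E'
from h import *
def cents(p,d,K,P,R,box):
    o={}
    for k,m in masks(p).items():
        if k=='green':continue
        b=np.zeros_like(m);b[box[1]:box[3],box[0]:box[2]]=1
        n,l,st,c=cv2.connectedComponentsWithStats((m&b).astype(np.uint8))
        i=1+np.argmax(st[1:,4]);x,y,w,h=st[i,:4]
        o[k]=(x+(w-1)/2,y+(h-1)/2,w,h)
    return o
E
python3 - <<'E'
from g import *
z=np.load('pics/w1.npz');p,d,K,P,R=[z[k] for k in'pdKPR']
o=cents(p,d,K,P,R,(200,150,440,280));print(o)
Y=ray(*o['yel'][:2],K,P,R,.0575)[:2];B=ray(*o['blue'][:2],K,P,R,.0575)[:2]
print('Y',Y,'B',B,np.linalg.norm(Y-B))
e=(Y-B)/np.linalg.norm(Y-B);x=np.array([e[1],-e[0]]);M=(Y+B)/2
piv=M+x*.19*np.cos(np.pi/12);pin=piv-.19*x
print('x',x,np.degrees(np.arctan2(x[1],x[0])),'piv',piv,'pin',pin,'ring',pin+.017*x,'top',pin+.035*x)
u,v,w,h=o['red']; print('ring by y-extent',ray(u,v,K,P,R,.139),ray(u,v-h/2+3,K,P,R,.122),ray(u,v+h/2-3,K,P,R,.156))
E
```

```text
{'red': (np.float64(321.5), np.float64(228.0), np.int32(58), np.int32(49)), 'yel': (np.float64(364.0), np.float64(193.0), np.int32(23), np.int32(21)), 'blue': (np.float64(276.5), np.float64(198.0), np.int32(22), np.int32(21))}
Y [ 0.53645183 -0.01602935] B [ 0.54196436 -0.11404361] 0.09816915703308375
x [0.99842215 0.05615338] 3.219044810369172 piv [ 0.72244443 -0.05473088] pin [ 0.53274422 -0.06540002] ring [ 0.54971739 -0.06444541] top [ 0.56768899 -0.06343465]
ring by y-extent [ 0.54867094 -0.06432595  0.139     ] [ 0.533279   -0.06416203  0.122     ] [ 0.56247924 -0.06448966  0.156     ]
```

Request:
{"method": "send_rows", "body": {
  "steps": [
    [[0, 0, -0.056], [0, 0, 0], 0],
    [[0, -0.112, 0], [0, 0, 0], 0],
    [[0, -0.112, 0], [0, 0, 0], 0],
    [[0, -0.112, 0], [0, 0, 0], 0],
    [[0, -0.112, 0], [0, 0, 0], 0],
    [[0, -0.112, 0], [0, 0, 0], 0],
    [[0, -0.112, 0], [0, 0, 0], 0],
    [[0, -0.113, 0], [0, 0, 0], 0]
  ]
}}

```text
t: 3.23
tool_pos: [0.5059, -0.0655, 0.3062]
orientation: [-180.0, 45.4, -176.7]
contact_force: [0.0, 0.4, -0.6]
finger_gap: 0.0004
gripper_force: 0.0
```

Request:
{"method": "send_rows", "body": {
  "steps": [
    [[0, 0, 0], [0.017, 0, 0.0195], 0],
    [[0, 0, 0], [0.017, 0.001, 0.0195], 0],
    [[0, 0, 0], [0.017, 0, 0.0195], 0],
    [[0, 0, 0], [0.017, 0, 0.0195], 0],
    [[0, 0, 0], [0.0175, 0, 0.0195], 0],
    [[0, 0, 0], [0, 0, 0], 0],
    [[0, 0, 0], [0, 0, 0], 0]
  ]
}}

```text
t: 3.82
tool_pos: [0.5142, -0.0642, 0.1754]
orientation: [179.9, 44.9, -176.8]
contact_force: [0.2, 0.3, 0.1]
finger_gap: -0.0003
gripper_force: 0.0
```

Run:
```python
from g import *
s=arm.read_state();print(s['t'],s['qpos'].round(1),s['tool_pos'].round(4),s['orientation'].round(2))
p,d,K,P,R=snap('wrist','w2.png');np.savez('pics/w2',p=p,d=d,K=K,P=P,R=R)
T=Ro.from_euler('xyz',s['orientation'],degrees=True).as_matrix()
print(T.round(3))
print('ring in tool',T.T@(np.array([.5497,-.0644,.139])-s['tool_pos']),'tip px',[(K@(R.T@(s['tool_pos']-P))/ (R.T@(s['tool_pos']-P))[2])[:2]])
c=np.array([.5497,-.0644,.139]);q=R.T@(c-P);print('ring centre px',(K@q/q[2])[:2])
```

```text
3.8167 [ -18.4  -40.4  132.8   21.    46.8 -120.4] [ 0.5142 -0.0642  0.1754] [ 179.92   44.9  -176.76]
[[-0.707 -0.058  0.705]
 [-0.04   0.998  0.041]
 [-0.706  0.001 -0.708]]
ring in tool [ 0.00063849 -0.00226684  0.05078649] tip px [array([316.98358419, 265.62486359])]
ring centre px [313.2895811  225.33100488]
```

View pics/w2.png

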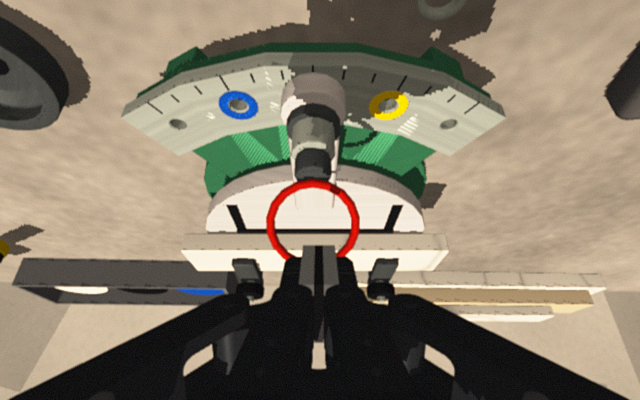

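The ring is centred at (313,224), as predicted, and the fingertip at (318,250) is slightly to its right. I'll shift 2 mm and go through the ring.

Request:
{"method": "send_rows", "body": {
  "steps": [
    [[0, 0, 0], [0.001, -0.0023, 0.01], 0],
    [[0, 0, 0], [0, 0, 0.015], 0],
    [[0, 0, 0], [0, 0, 0.015], 0],
    [[0, 0, 0], [0, 0, 0.013], 0],
    [[0, 0, 0], [0, 0, 0.01], 0],
    [[0, 0, 0], [0, 0, 0.01], 0],
    [[0, 0, 0], [0, 0, 0], 0],
    [[0, 0, 0], [0, 0, 0], 0]
  ]
}}

```text
t: 4.53
tool_pos: [0.5661, -0.0645, 0.1252]
orientation: [-180.0, 45.0, -176.7]
contact_force: [0.5, -0.3, -0.5]
finger_gap: -0.0002
gripper_force: 0.0
```

Run:
```python
from g import *
s=arm.read_state();print(s['t'],s['qpos'].round(1),s['tool_pos'].round(4),s['contact_force'])
p,d,K,P,R=snap('wrist','w3.png')
```

```text
4.5333 [ -15.8  -28.7  130.9   22.9   36.6 -122.5] [ 0.5661 -0.0645  0.1252] [ 0.54855811 -0.32430949 -0.46918018]
```

View pics/w3.png

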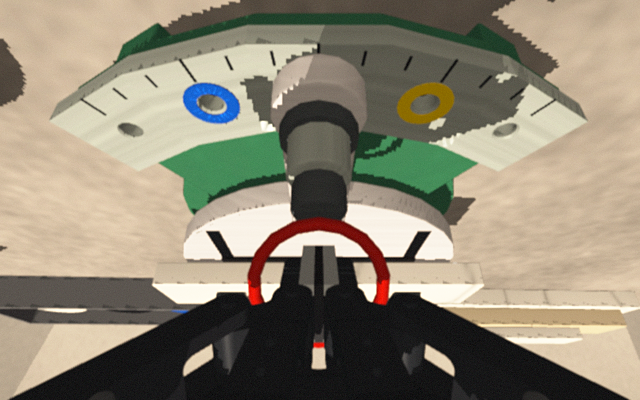

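The fingers are through the ring. I'll move along tool −x until they touch the upper wire.

Request:
{"method": "send_rows", "body": {
  "steps": [
    [[0, 0, 0], [-0.002, 0, 0.001], 0],
    [[0, 0, 0], [-0.002, 0, 0.001], 0],
    [[0, 0, 0], [-0.002, 0, 0], 0],
    [[0, 0, 0], [0, 0, 0], 0]
  ]
}}

```text
t: 4.92
tool_pos: [0.5716, -0.0644, 0.1273]
orientation: [-180.0, 45.0, -176.8]
contact_force: [-0.8, -0.4, 0.1]
finger_gap: 0.0001
gripper_force: 0.0
```

Request:
{"method": "send_rows", "body": {
  "steps": [
    [[0, 0, 0], [-0.001, 0, 0], 0],
    [[0, 0, 0], [-0.001, 0, 0], 0],
    [[0, 0, 0], [0, 0, 0], 0]
  ]
}}

```text
t: 5.17
tool_pos: [0.5728, -0.0643, 0.128]
orientation: [-180.0, 45.0, -176.8]
contact_force: [-0.3, 0.3, 0.5]
finger_gap: 0.0001
gripper_force: 0.0
```

Request:
{"method": "send_rows", "body": {
  "steps": [
    [[0, 0, 0], [-0.0015, 0, 0], 0],
    [[0, 0, 0], [-0.0015, 0, 0], 0],
    [[0, 0, 0], [0, 0, 0], 0]
  ]
}}

```text
t: 5.42
tool_pos: [0.5744, -0.0641, 0.1292]
orientation: [180.0, 44.9, -176.8]
contact_force: [-3.2, -0.9, -1.9]
finger_gap: 0.0002
gripper_force: 2.1
```

Request:
{"method": "send_rows", "body": {
  "steps": [
    [[0, 0, 0], [-0.0015, 0, 0], 0],
    [[0, 0, 0], [-0.0015, 0, 0], 0],
    [[0, 0, 0], [0, 0, 0], 0]
  ]
}}

```text
t: 5.67
tool_pos: [0.5754, -0.0638, 0.1294]
orientation: [179.9, 44.7, -176.8]
contact_force: [-19.1, -2.2, -5.5]
finger_gap: 0.0002
gripper_force: 8.8
```

Request:
{"method": "send_rows", "body": {
  "steps": [
    [[0, 0, 0], [0.0025, 0, 0], 0],
    [[0, 0, 0], [-0.0015, 0, -0.0015], 0],
    [[0, 0, 0], [-0.0015, 0, -0.0015], 0],
    [[0, 0, 0], [0, 0, 0], 0]
  ]
}}

```text
t: 6.0
tool_pos: [0.5748, -0.064, 0.1342]
orientation: [180.0, 44.9, -176.8]
contact_force: [-6.3, -0.0, -5.9]
finger_gap: -0.0001
gripper_force: 4.7
```

Request:
{"method": "send_rows", "body": {
  "steps": [
    [[0, 0, 0], [-0.0015, 0, -0.0015], 0],
    [[0, 0, 0], [-0.0015, 0, -0.0015], 0],
    [[0, 0, 0], [0, 0, 0], 0]
  ]
}}

```text
t: 6.25
tool_pos: [0.5747, -0.064, 0.1383]
orientation: [180.0, 44.9, -176.8]
contact_force: [-6.5, -0.4, -7.6]
finger_gap: -0.0003
gripper_force: 4.9
```

Request:
{"method": "send_rows", "body": {
  "steps": [
    [[0, 0, 0], [-0.0015, 0, -0.0015], 0],
    [[0, 0, 0], [-0.0015, 0, -0.0015], 0],
    [[0, 0, 0], [-0.001, 0, -0.001], 0],
    [[0, 0, 0], [0, 0, 0], 0]
  ]
}}

```text
t: 6.58
tool_pos: [0.5747, -0.064, 0.1438]
orientation: [180.0, 44.9, -176.8]
contact_force: [-7.6, -0.3, -9.1]
finger_gap: 0.0001
gripper_force: 5.2
```

Run:
```python
from g import *
s=arm.read_state();print(s['t'],s['tool_pos'].round(4),s['orientation'].round(2),s['contact_force'])
T=Ro.from_euler('xyz',s['orientation'],degrees=True).as_matrix()
piv=np.array([.7224,-.0547]);r=s['tool_pos'][:2]-piv
for n,a in((1,-15.),(10,-15.)):
    # constant twist per row, rotation about vertical pivot axis
    A=Ro.from_euler('z',a/n,degrees=True)
    rv=T.T@A.as_rotvec()
    dp=A.as_matrix()@np.r_[r,0]-np.r_[r,0]
    print(n,'rot tool',rv.round(5),'shift tool',(T.T@dp).round(5))
f=Ro.from_euler('z',-15,degrees=True).as_matrix()@np.r_[r,0]; print('final TCP',f[:2]+piv)
p,d,K,P,R=snap('side','s4.png')
p,d,K,P,R=snap('wrist','w4.png')
```

```text
6.5833 [ 0.5747 -0.064   0.1438] [ 179.97   44.88 -176.78] [-7.61895559 -0.3440618  -9.09154162]
1 rot tool [ 1.8473e-01 -1.0000e-04  1.8551e-01] shift tool [-0.0034   0.03833  0.0034 ]
10 rot tool [ 1.847e-02 -1.000e-05  1.855e-02] shift tool [-2.00e-05  3.87e-03  2.00e-05]
final TCP [ 0.5773522  -0.02544068]
```

View pics/w4.png

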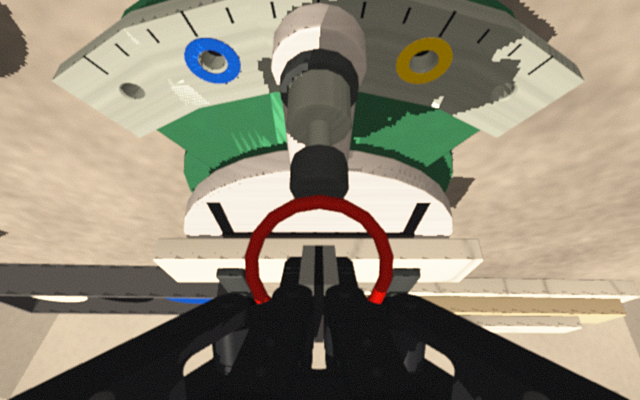

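The pin is lifted: the bare rod now shows below the collar at about (318,130). I'll swing towards yellow.

Request:
{"method": "send_rows", "body": {
  "steps": [
    [[0.0093, 0, 0.0093], [0, 0.002, 0], 0],
    [[0.0185, 0, 0.0185], [0, 0.0039, 0], 0],
    [[0.0185, 0, 0.0185], [0, 0.0039, 0], 0],
    [[0.0185, 0, 0.0185], [0, 0.0039, 0], 0],
    [[0, 0, 0], [0, 0, 0], 0]
  ]
}}

```text
t: 7.1
tool_pos: [0.5745, -0.0496, 0.1438]
orientation: [180.0, 44.9, 177.9]
contact_force: [-5.0, -0.6, -8.4]
finger_gap: -0.0001
gripper_force: 4.7
```

Request:
{"method": "send_rows", "body": {
  "steps": [
    [[0.0185, 0, 0.0185], [0, 0.0039, 0], 0],
    [[0.0185, 0, 0.0185], [0, 0.0039, 0], 0],
    [[0.0185, 0, 0.0185], [0, 0.0039, 0], 0],
    [[0.0185, 0, 0.0185], [0, 0.0039, 0], 0],
    [[0.0185, 0, 0.0185], [0, 0.0039, 0], 0],
    [[0, 0, 0], [0, 0, 0], 0]
  ]
}}

```text
t: 7.6
tool_pos: [0.5764, -0.0303, 0.144]
orientation: [180.0, 44.9, 170.5]
contact_force: [-1.8, -0.1, -9.4]
finger_gap: 0.0
gripper_force: 4.3
```

Run:
```python
from g import *
s=arm.read_state();print(s['t'],s['tool_pos'].round(4),s['orientation'].round(2),s['contact_force'])
p,d,K,P,R=snap('wrist','w5.png');np.savez('pics/w5',p=p,d=d,K=K,P=P,R=R)
h=masks(p)['red'].copy();h[305:]=0;v,u=np.nonzero(h);print('red u',u.min(),u.max(),'v',v.min(),v.max())
```

```text
7.6 [ 0.5764 -0.0303  0.144 ] [179.98  44.91 170.48] [-1.76842122 -0.06675615 -9.43821141]
red u 245 392 v 195 304
```

View pics/w5.png

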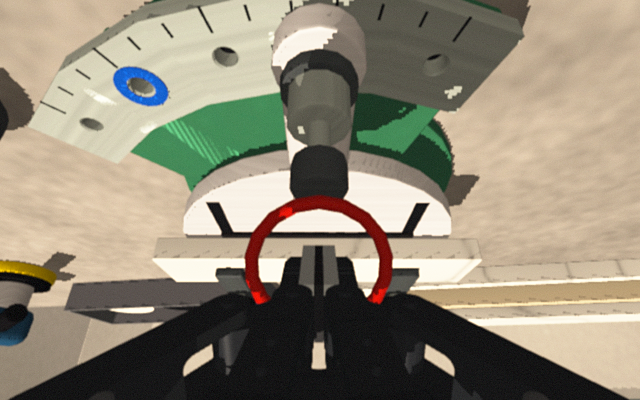

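The ring is still centred on the fingers and the arm has swung 12.7°. I'll do the remaining 2.3°, then measure the arm's angle.

Request:
{"method": "send_rows", "body": {
  "steps": [
    [[0.014, 0, 0.014], [0, 0.0029, 0], 0],
    [[0.014, 0, 0.014], [0, 0.0029, 0], 0],
    [[0, 0, 0], [0, 0, 0], 0],
    [[0, 0, 0], [0, 0, 0], 0]
  ]
}}

```text
t: 7.98
tool_pos: [0.5774, -0.0253, 0.1441]
orientation: [-180.0, 44.9, 168.3]
contact_force: [-3.1, 0.6, -8.7]
finger_gap: 0.0002
gripper_force: 4.4
```

Run:
```python
from g import *
s=arm.read_state();print(s['t'],s['tool_pos'].round(4),s['orientation'].round(2),s['contact_force'])
p,d,K,P,R=snap('wrist','w6.png');np.savez('pics/w6',p=p,d=d,K=K,P=P,R=R)
m=masks(p)['red'].copy();m[260:]=0
v,u=np.nonzero(m);
for r in(205,230,250):
    x=np.nonzero(m[r])[0]; print(r,x.min(),x.max())
um=np.mean([(np.nonzero(m[r])[0].min()+np.nonzero(m[r])[0].max())/2 for r in range(225,256)])
vt=v.min()+5
# lower wire middle: height .122+lift(.014)
q=ray(um,vt,K,P,R,.137);print('pin xy (lower wire)',q)
piv=np.array([.7224,-.0547]);w=piv-q[:2];print('arm heading',np.degrees(np.arctan2(w[1],w[0])),'target',3.22-15,'yellow',(.5365,-.0160))
```

```text
7.9833 [ 0.5774 -0.0253  0.1441] [-179.99   44.92  168.32] [-3.06693949  0.60345738 -8.73904962]
205 283 353
230 255 382
250 247 390
pin xy (lower wire) [ 0.53360154 -0.01554077  0.137     ]
arm heading -11.71773410693423 target -11.78 yellow (0.5365, -0.016)
```

The arm heading is −11.72° against a target of −11.78°. Lowering straight down.

Request:
{"method": "send_rows", "body": {
  "steps": [
    [[0, 0, 0], [0.002, 0, 0.002], 0],
    [[0, 0, 0], [0.002, 0, 0.002], 0],
    [[0, 0, 0], [0.002, 0, 0.002], 0],
    [[0, 0, 0], [0.002, 0, 0.002], 0],
    [[0, 0, 0], [0.002, 0, 0.002], 0],
    [[0, 0, 0], [0.002, 0, 0.001], 0],
    [[0, 0, 0], [0.002, 0, 0.001], 0],
    [[0, 0, 0], [0, 0, 0], 0]
  ]
}}

```text
t: 8.7
tool_pos: [0.5767, -0.0251, 0.1269]
orientation: [180.0, 45.1, 168.2]
contact_force: [-0.9, -0.7, -0.9]
finger_gap: -0.0
gripper_force: 0.0
```

Run:
```python
from g import *
s=arm.read_state();print(s['t'],s['tool_pos'].round(4),s['orientation'].round(2),s['contact_force'])
p,d,K,P,R=snap('wrist','w7.png')
```

```text
8.7 [ 0.5767 -0.0251  0.1269] [179.99  45.1  168.22] [-0.87466638 -0.69646188 -0.91555478]
```

View pics/w7.png

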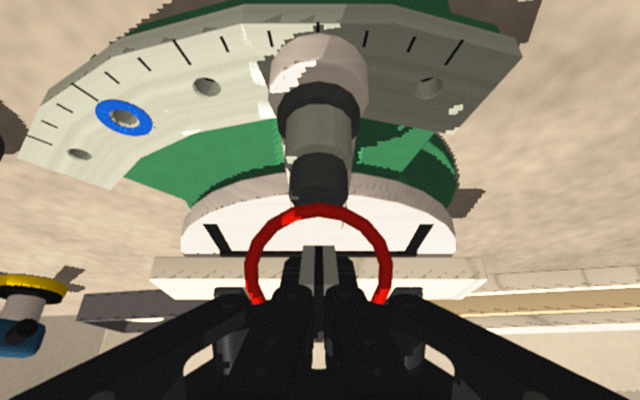

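The collar is seated on the sleeve with no rod showing, and there is no load on the finger. I'll recentre in the ring and withdraw.

Request:
{"method": "send_rows", "body": {
  "steps": [
    [[0, 0, 0], [0.003, 0, 0], 0],
    [[0, 0, 0], [0.003, 0, 0], 0],
    [[0, 0, 0], [0, 0, -0.01], 0],
    [[0, 0, 0], [0, 0, -0.015], 0],
    [[0, 0, 0], [0, 0, -0.015], 0],
    [[0, 0, 0], [0, 0, -0.015], 0],
    [[0, 0, 0], [0, 0, -0.015], 0],
    [[0, 0, 0], [0, 0, 0], 0]
  ]
}}

```text
t: 9.42
tool_pos: [0.5232, -0.0137, 0.1741]
orientation: [179.9, 45.2, 168.2]
contact_force: [0.1, -0.9, 1.3]
finger_gap: 0.0002
gripper_force: 0.0
```

Request:
{"method": "send_rows", "body": {
  "steps": [
    [[0, 0, 0], [-0.015, 0, -0.015], 0],
    [[0, 0, 0], [-0.02, 0, -0.02], 0],
    [[0, 0, 0], [-0.02, 0, -0.02], 0],
    [[0, 0, 0], [0, 0, 0], 0],
    [[0, 0, 0], [0, 0, 0], 0]
  ]
}}

```text
t: 9.83
tool_pos: [0.5243, -0.0141, 0.2504]
orientation: [180.0, 45.1, 168.2]
contact_force: [-0.9, 0.2, -0.7]
finger_gap: 0.0002
gripper_force: 0.0
```

Run:
```python
from g import *
s=arm.read_state();print(s['t'],s['tool_pos'].round(4),s['contact_force'])
p,d,K,P,R=snap('wrist');cv2.imwrite('pics/w8.png',p)
C=cloud(d,K,P,R);m=masks(p)['red']&(np.abs(C[...,2]-.14)<.04)&(np.hypot(C[...,0]-.55,C[...,1]+.02)<.06)
q=C[m];print(len(q),'ring z',np.percentile(q[:,2],[2,50,98]).round(4),'y',q[:,1].min(),q[:,1].max(),'med',np.median(q,0))
# reference: before, w2
z=np.load('pics/w2.npz');C=cloud(z['d'],z['K'],z['P'],z['R']);m=masks(z['p'])['red']&(np.abs(C[...,2]-.14)<.04)&(np.hypot(C[...,0]-.55,C[...,1]+.06)<.06)
q=C[m];print('start',len(q),np.percentile(q[:,2],[2,50,98]).round(4))
```

```text
9.8333 [ 0.5243 -0.0141  0.2504] [-0.8937728   0.19099105 -0.68352208]
1566 ring z [0.1214 0.1367 0.1574] y -0.04544745623220184 0.006667236354598077 med [ 0.54939929 -0.01872302  0.13667733]
start 1622 [0.1207 0.1334 0.1535]
```

View pics/w8.png

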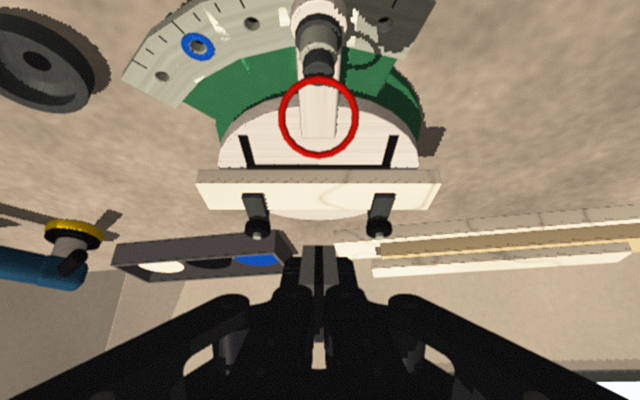

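The ring spans z from 0.121 to 0.157, which matches the pin being home; the hand was hiding the ring's upper part in the earlier reference. The yellow hole is covered by the arm and the blue one is clear.

```bash
python3 -c "
from bench import order
print(order.sign_off())"
```

```text
the job is handed in; nothing more can be done
None
```

The swivel table is set over to the yellow hole with the pin fully home; the robot is clear, touched nothing else on the bench, and the job was handed in at about 10 s on its clock.

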